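Draw the bottom tube blank from a gravity magazine and lay it in the rest

ROBOT

A 7-joint arm with a two-finger parallel gripper is mounted at the origin on a cart in front of the work surface, level with it; the furniture and walls round the work are solid. World frame = base frame: x ahead of the robot, y to its left, z up, the work surface at z = 0. Lengths are in m, angles in rad, forces in N, time in s.
With the tool pointing down it reaches from about 0.425 to 0.875 m from the base axis. Payload 4.7 kg.
Tool frame: the origin (TCP) lies where the fingers leave the gripper's body, on its centre line; the fingertips stand 70 mm ahead of it and the grasp point (between the pads) lies 51 mm ahead of it; z points along the fingers, y is the line along which they close (so a half turn about z gives the same grasp; the last joint's range is limited). The gripper opens to 87 mm and grips with 3 to 60 N. Pads are 19 mm wide; open, the fingers measure 117 mm over their backs; the gripper's body (75 mm by 190 mm) begins 51 mm behind the grasp point.
Start: joints at [0.014, 0.321, -0.07, 1.45, 0.023, 1.371, -0.057], TCP at [0.65, -0, 0.292] pointing down, gripper open.
Joint ranges: [-2.86, 2.86], [-0.3, 2.09], [-1.38, 1.24], [0.06, 2.45], [-1.56, 4.7], [0.09, 2.05], [-2.69, 2.69]. Speed limits (rad/s): [2.57, 2.57, 3.14, 3.14, 3.14, 3.14, 3.14].

INTERFACE

Orientations are given as a rotation vector (axis times angle).
In Python, from bench import ctrl gives the robot as it stands.
- The arm moves only by the tool drive_tool, never from a script. Its argument "motion" is a list of rows, each a list of 3 entries, a list of its own where there are three numbers: the shift along the tool's x, y, z in cm, then the turn, a rotation vector about the tool's x, y, z in degrees, then the opening, from -1 (shut) to 1 (fully open). In form: [[[x, y, z], [ax, ay, az], claw], ...]. A call has 1 to 12 rows; each row shifts and turns the commanded pose from where the row before left it, along the tool's axes as they then stand; what a row does not reach is not made up. A row lasts 1/8 s, in which the tool goes at most 62.5 mm and 10.7 degrees, less where a joint would pass 70% of its speed; a pose out of reach is approached as far as the arm can. A call with a gripper value outside its range is refused whole. The fingers move at their own pace and stop on an object; "force" is the grip in N (left out, the last holds). Time passes only in rows, so rows that do not move let the fingers close. It gives the time, the measured TCP pose, the force, the opening and the grip force at its end, in the units of the state.
- ctrl.get_state(): the state, without advancing time (a new reading comes with each control period).
- ctrl.get_image(name): name is "scene" or "side" or "wrist"; returns the picture (480x640x3 uint8, red, green, blue); there is no depth.
- ctrl.calibration(name): a dict with "K" (3x3 intrinsics, pixels), "distortion" ([k1, k2, p1, p2, k3] as OpenCV has them; the pictures are not rectified), "origin" and "attitude" of the camera in the world; the wrist camera has in their place "tool_from_camera" (4x4, takes a point from camera to tool coordinates, whose origin is the TCP and whose axes are the flange's). Camera axes: x right, y up, looking along -z (the intrinsics and any distortion apply to the point x, -y, -z); pixel columns grow to the right and rows downward; lengths in m; the calibration is good to about 2 mm. A picture is of the moment at which its call begins: read the wrist's pose just before it. calibration takes no time and is no camera call.
- ctrl.close_job(): hands the job in; it is judged then, once.
The state is a dict: "time": time; "joint_positions": joint angles; "qd": joint speeds; "joint_torque": joint torques, N m; "position": TCP position; "tool_rot": TCP orientation; "ft_force": force on the tool from outside, world axes, zero at the start; "torque": the same for the moment, N m; "grip_width": opening from 0.0 (shut) to 1.0 (fully open); "grip_force": force on a finger pad.
Only numpy, scipy, OpenCV 4.12 (cv2) and the standard library are available. Lean on these libraries where they do the work, as an engineer would, in place of code of your own. Each camera call takes 0.05 s, during which the arm holds its last target. There are 200 camera calls.

TASK

Swing the stop bar away from the outlet of the gravity magazine and leave it open, then draw the bottom tube blank straight out, so that the three blanks above stay in the magazine and simply settle down one place. Lay the drawn blank, wide face down and level, in the two-saddle rest, across both saddles and about centred lengthwise, and let go. Do not disturb the loose tools around the work.

Things in the scene. Friction and masses are not known exactly. Their poses are not given: they have to be found in the camera images.
- magazine: Gravity magazine fixed to the bench: 200 x 110 mm dark base plate, raised floor (top 65 mm above the bench), grey corner angles (up to 128 mm). Four equal tube blanks lie stacked flat in its chute, 176 mm long and 35 mm wide. Origin: centre of the underside, on the bench; x runs along the chute, away from the outlet (outlet faces -x); z up.
- outlet (a point): Middle of the outlet gap under the gate plate, in the plate's outer face (x = -91 mm in the magazine's frame, 76 mm above the bench). The gap is 22 mm high, from the floor at 65 mm; the plate's top is at 118 mm. In front of it there is free space down to the bench, save bench frame bars 25 mm high and the stop bar's bracket.
- stop_pivot (a point): Vertical pivot axis of the stop bar, at mid-height of the bar (70.5 mm above the bench): x = -172, y = -55 mm in the magazine's frame. A 14 mm wide bracket (46 to 58 mm high) carries it from the magazine along y = -55 mm. The bar is a steel strip 10 mm wide, 64 to 77 mm above the bench.
- stop_bar (a joint): Angle of the stop bar. 0 = across the outlet, in front of the bottom blank's end (starts at 0 to 0.12); grows as it swings forward, away from the magazine (anticlockwise from above), to a stop at 1.75 rad. The blank's path is clear from 1.3 rad on. Stiff pivot (0.06 N m, under 1 N at the knob): the bar stays where it is left.
- stop_knob (a point): Mid-height of the black upright round knob at the stop bar's free end: 18 mm diameter, from 76.5 to 112.5 mm above the bench, 85 mm from the pivot. At angle a it lies at x = -172 - 85 sin(a), y = -55 + 85 cos(a) mm in the magazine's frame.
- blank_0_mid (a point): Centre (72.5 mm above the bench) of the bottom blank, the one to draw: steel rectangular tube, 170 mm long (x, parallel to the magazine's x), 30 wide (y), 15 thick (z), 0.11 to 0.18 kg. Its end pokes 59 to 69 mm out of the gate plate, its centre at x = -75 to -65 mm in the magazine's frame. Pulled about 105 mm it is wholly out; the stack drags on it with a few newtons.
- blank_1_mid (a point): Centre of the blank just above the bottom one (same 170 x 30 x 15 mm tube), wholly in the chute. When the bottom blank is drawn it drops 15 mm to the floor.
- blank_2_mid (a point): Centre of the third blank from below, the same tube.
- blank_3_mid (a point): Centre of the top blank, the same tube.
- rest: Work rest fixed to the bench: 120 x 80 x 6 mm dark plate with two aluminium U saddles. Origin: centre of its underside on the bench; x is its long axis, along which the blank must lie (either way round); z up. Saddles at x = -32 and +32 mm, each 16 mm long in x, 46 mm wide (y) between cheeks that rise to 42 mm. Room for fingers between the saddles (48 mm) or beyond them.
- rest_seat (a point): Point midway between the two saddles at the height of their floors (30 mm above the bench). The blank's centre belongs 7.5 mm above it.
- offcut_1: Loose dark square tube offcut, 30 x 60 x 30 mm, a bystander; origin under its centre.
- tape_measure: Loose yellow tape measure, 35 x 82 x 65 mm, a bystander; origin under its centre.
- chisel: Loose cold chisel, 154 mm long, 18 mm thick, lying between the robot and the magazine, a bystander; origin under its centre.

How it is judged:
By the outcome, as a careful person would: the job done as asked, in the order asked, and still so for the second after the job is handed in, with the robot touching nothing.
It also fails if it takes over 50 s, if anything falls off the work surface, if the arm or the gripper's body presses on something with over 40 N, if the wrist force passes 120 N, or if a joint passes its speed limit or range.

## Working session

There is one attempt and no reset: what is moved stays moved. The work goes in short steps, Python scripts to look and compute and a tool call to move; the robot and the scene stay as the last step left them, time stands still between calls to the robot, and variables do not carry over. Pictures are saved under pics/ and viewed, at most 13 in all, crops included, and the job is handed in when it is done.

Besides the shell and the picture viewer there is one more tool, called after "Call:" in YAML: its name, and indented under it one key for each argument. drive_tool: Moves the arm, as the interface text tells. Its arguments: {"type":"object","properties":{"motion":{"type":"array","items":{"type":"array"}},"force":{"type":"number"}},"required":["motion"]}

```bash
mkdir -p pics; cat > h.py <<'E'
import numpy as np, cv2
from scipy.spatial.transform import Rotation as R
from bench import ctrl
def cam(name, st=None):
    c=ctrl.calibration(name); K=np.array(c["K"],float); D=np.array(c["distortion"],float)
    if "tool_from_camera" in c:
        T=np.array(c["tool_from_camera"],float); Rt=R.from_rotvec(st["tool_rot"]).as_matrix()
        return K,D,np.array(st["position"])+Rt@T[:3,3],Rt@T[:3,:3]
    A=np.array(c["attitude"],float)
    A=A if A.shape==(3,3) else (R.from_rotvec(A).as_matrix() if A.size==3 else R.from_quat(A).as_matrix())
    return K,D,np.array(c["origin"],float),A
def ray(C,px):
    K,D,o,A=C; u=cv2.undistortPoints(np.array(px,float).reshape(-1,1,2),K,D).reshape(-1,2)
    return o,(A@np.c_[u[:,0],-u[:,1],-np.ones(len(u))].T).T
def onz(C,px,z):
    o,d=ray(C,px); z=np.asarray(z,float); return o+d*((z-o[2])/d[:,2])[:,None]
def proj(C,P):
    K,D,o,A=C; p=(A.T@(np.atleast_2d(P)-o).T).T*[1,-1,-1]
    return cv2.projectPoints(p,np.zeros(3),np.zeros(3),K,D)[0].reshape(-1,2)
def shot(name,fn=None):
    st=ctrl.get_state(); im=ctrl.get_image(name)
    if fn: cv2.imwrite("pics/"+fn,im[:,:,::-1])
    return im,cam(name,st),st
E
python3 - <<'E'
from h import *
for n in("scene","side","wrist"):
    im,C,st=shot(n,n+"0.png"); print(n,C[2],C[3].round(3).tolist(),C[0][0,0],C[1])
print(ctrl.calibration("scene")["attitude"],ctrl.calibration("wrist"),st)
E
```

```text
scene [-0.21811367 -0.48152905  0.71730666] [[0.452, 0.518, -0.726], [-0.892, 0.247, -0.379], [-0.017, 0.819, 0.574]] 560.3600942244568 [-0.16059963  0.          0.          0.          0.        ]
side [ 0.17851798 -1.12583408  0.5571259 ] [[0.937, 0.132, -0.323], [-0.349, 0.355, -0.868], [-0.0, 0.926, 0.378]] 546.096262336078 [-0.03020455  0.          0.          0.          0.        ]
wrist [0.64906381 0.0707481  0.38260669] [[1.0, -0.001, 0.002], [0.001, 0.964, 0.265], [-0.003, -0.265, 0.964]] 336.3262118703124 [-0.04387126  0.          0.          0.          0.        ]
[ 0.86725561 -0.51320267 -1.02055426] {'K': array([[336.32621187,   0.        , 317.87020773],
       [  0.        , 336.32621187, 240.07545369],
       [  0.        ,   0.        ,   1.        ]]), 'distortion': array([-0.04387126,  0.        ,  0.        ,  0.        ,  0.        ]), 'tool_from_camera': array([[ 6.72423044e-04,  9.64161427e-01,  2.65315453e-01,
         7.07853945e-02],
       [ 9.99999189e-01, -9.35235902e-04,  8.64238706e-04,
        -7.20794448e-04],
       [ 1.08139816e-03,  2.65314657e-01, -9.64161275e-01,
        -9.13377388e-02],
       [ 0.00000000e+00,  0.00000000e+00,  0.00000000e+00,
         1.00000000e+00]])} {'time': 0.1, 'joint_positions': array([ 0.01410092,  0.32175211, -0.07008327,  1.4515399 ,  0.02261229,
        1.37078689, -0.05688038]), 'qd': array([ 0.00220803, -0.00203917,  0.00074339, -0.00085975, -0.00036935,
       -0.00054056,  0.00206667]), 'joint_torque': array([ 1.37795760e-04, -4.92569017e+01, -4.06077392e-01, -3.13399816e+01,
       -6.42974046e-02,  3.95253638e-02,  6.49213871e-05]), 'position': array([ 6.49633029e-01, -4.67992931e-05,  2.91275243e-01]), 'tool_rot': array([-2.22059250e+00, -2.22069761e+00,  1.99927814e-03]), 'ft_force': array([0.24098013, 0.81146677, 0.40606226]), 'torque': array([ 0.00519214, -0.00497046, -0.01288401]), 'grip_force': 0.0, 'grip_width': 0.9991180190991051}
```

View pics/scene0.png

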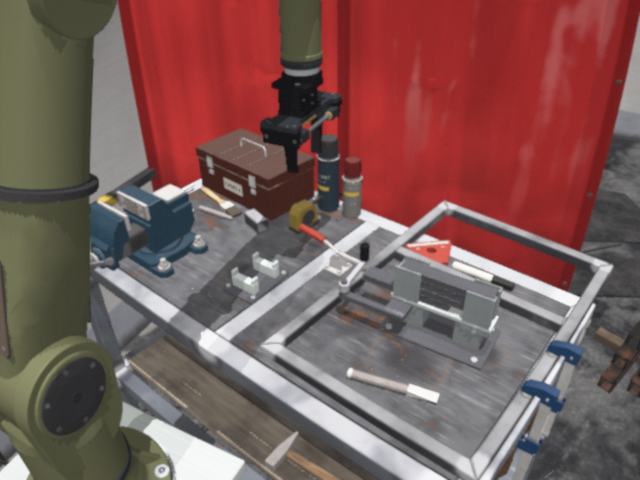

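View pics/side0.png

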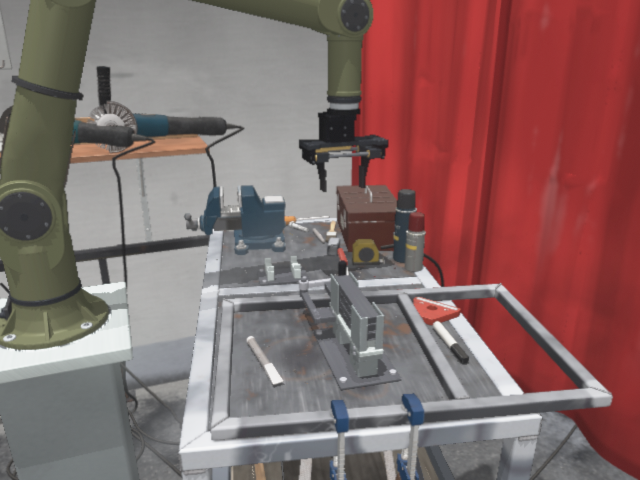

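View pics/wrist0.png

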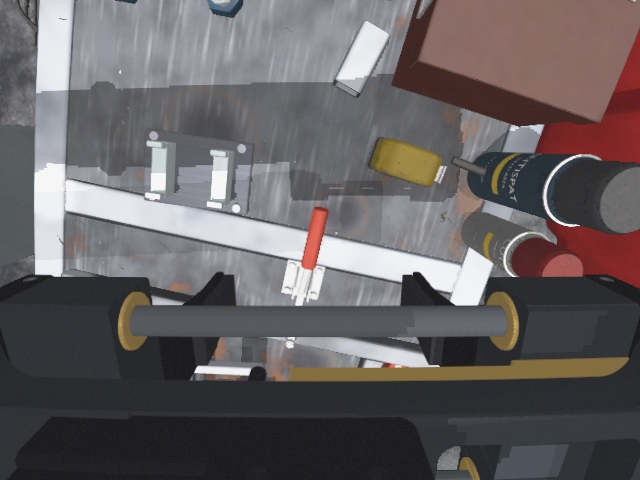

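The scene view shows the magazine at about (445,310) with its outlet facing the clamp side (left). The black knob is at (365,250), the rest at (258,275), the chisel at (395,385) and the tape at (303,213). In the wrist view the rest is at (195,170) and the knob at (258,374). Next I'll enlarge the two fixed views.

```bash
python3 - <<'E'
import cv2,numpy as np
a=cv2.imread("pics/scene0.png")[180:380,220:520]; b=cv2.imread("pics/side0.png")[240:400,240:480]
a=cv2.resize(a,None,fx=2.6,fy=2.6,interpolation=cv2.INTER_CUBIC)
cv2.imwrite("pics/sc.png",a)
b=cv2.resize(b,None,fx=3.2,fy=3.2,interpolation=cv2.INTER_CUBIC); cv2.imwrite("pics/sd.png",b)
E
```

```text
(no output)
```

View pics/sc.png

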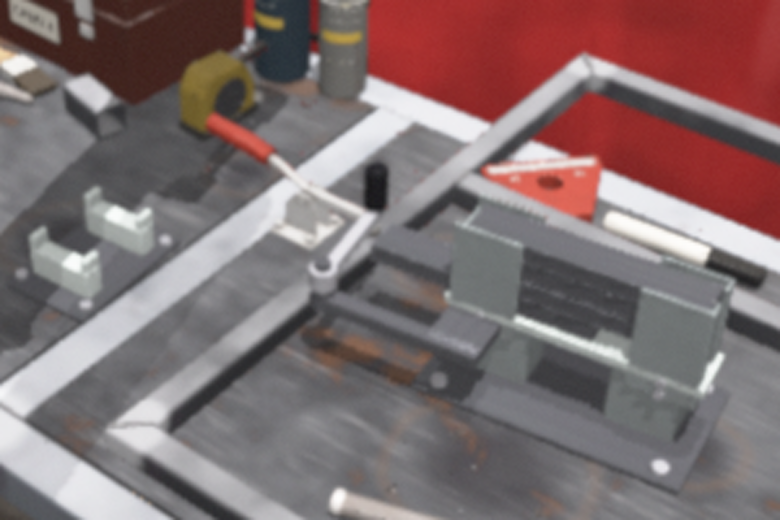

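View pics/sd.png

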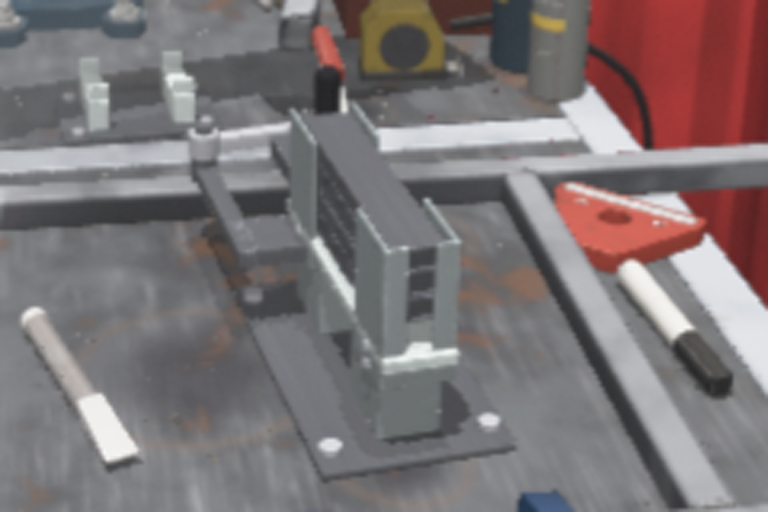

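The enlarged crops show the parts. In scene pixels the pivot top is about (343,282), the knob top (365,245), and the base screws (388,326) and (474,359). In side pixels the base screws are (319,332), (343,379) and (393,372). The toggle clamp stands beyond the pivot.

```bash
python3 - <<'E'
from h import *
st=ctrl.get_state(); S=cam("scene"); D=cam("side"); W=cam("wrist",st)
f=lambda n,C,p,z: print(n,onz(C,[p],z)[0].round(4))
f("pivot sc",S,(343,280),.082); f("pivot sd",D,(304,279),.085)
f("knob sc",S,(364.6,244.6),.1125); f("knob sd",D,(240+326/3.2,240+70/3.2),.1125); f("knob w",W,(258,374),.1125)
f("scr1 sc",S,(388.5,326),.01); f("scr1 sd",D,(319,332.5),.01)
f("scr2 sc",S,(473.8,359),.01); f("scr2 sd",D,(343,379.4),.01); f("scr3 sd",D,(392.8,371.6),.01)
for p in((153,135),(241,148),(236,209)): f("rest scr",W,p,.008)
for p in((162,143),(153,196),(222,152),(215,206)): f("cheek",W,p,.042)
for p in((340,90),(375,25)): f("offcut",W,p,.03)
f("tape",W,(405,160),.065); f("handle end",W,(320,210),.05); f("clamp",W,(300,290),.04)
for p in ((349,372),(438,397)): f("chisel",S,p,.018)
E
```

```text
pivot sc [ 0.5042 -0.1537  0.082 ]
pivot sd [ 0.5019 -0.1605  0.085 ]
knob sc [ 0.5833 -0.1615  0.1125]
knob sd [ 0.584  -0.1643  0.1125]
knob w [ 0.592  -0.135   0.1125]
scr1 sc [ 0.5    -0.2479  0.01  ]
scr1 sd [ 0.5005 -0.2528  0.01  ]
scr2 sc [ 0.4853 -0.4112  0.01  ]
scr2 sd [ 0.4847 -0.4129  0.01  ]
scr3 sd [ 0.5744 -0.4221  0.01  ]
rest scr [0.47   0.0852 0.008 ]
rest scr [0.5651 0.0707 0.008 ]
rest scr [0.5556 0.004  0.008 ]
cheek [0.4944 0.0761 0.042 ]
cheek [0.479  0.0237 0.042 ]
cheek [0.5536 0.067  0.042 ]
cheek [0.5426 0.0132 0.042 ]
offcut [0.6698 0.1257 0.03  ]
offcut [0.7019 0.1836 0.03  ]
tape [0.7288 0.0602 0.065 ]
handle end [0.6504 0.0104 0.05  ]
clamp [ 0.6286 -0.0807  0.04  ]
chisel [ 0.3608 -0.2318  0.018 ]
chisel [ 0.3726 -0.3812  0.018 ]
```

Call:
drive_tool:
  motion:
    - [[-5, -1.5, 0], [0, 0, 0], 0.2]
    - [[-5, -1.5, 0], [0, 0, 0], 0.2]
    - [[-5, -1.5, 0], [0, 0, 0], 0.2]
    - [[-5, -1.5, 0], [0, 0, 0], 0.2]
    - [[-5, -1.5, 0], [0, 0, 0], 0.2]
    - [[0, 0, 0], [0, 0, 5.5], 0.2]
    - [[0, 0, 0], [0, 0, 0], 0.2]
    - [[0, 0, 0], [0, 0, 0], 0.2]
  force: 15

```text
time: 1.15
position: [0.5754, -0.2488, 0.2921]
tool_rot: [-2.321, -2.116, -0.001]
ft_force: [-0.0, 0.5, -0.8]
grip_width: 0.602
grip_force: 0.0
```

```bash
python3 - <<'E'
from h import *
im,C,st=shot("wrist","w1.png"); print(st["position"],st["tool_rot"],st["grip_width"],st["time"])
E
```

```text
[ 0.57544182 -0.24878055  0.29205626] [-2.32149186e+00 -2.11594083e+00 -5.07720416e-04] 0.6022645522064285 1.15
```

View pics/w1.png

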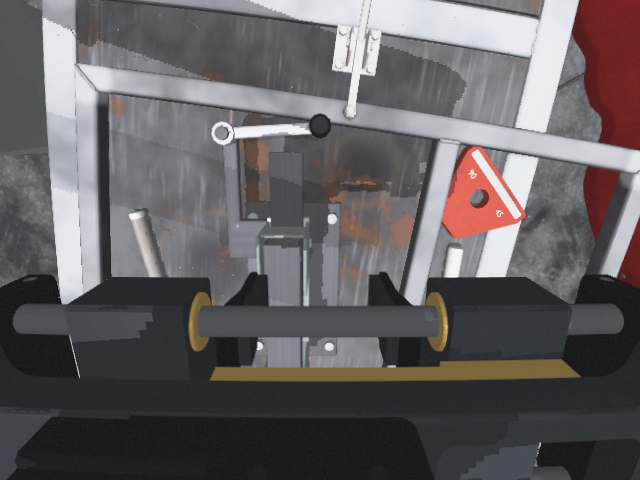

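The wrist view shows the knob top at (320,125), the pivot at (222,133), and the blank's end edge at y≈153 spanning x 272–302. The base screws are at (252,217), (332,219), (329,346) and (259,346). The clamp's arm tip is at (350,113), close to the knob, so I'll triangulate it.

```bash
cat >> h.py <<'E'
def tri(*cp):
    A=np.zeros((3,3)); b=np.zeros(3)
    for C,p in cp:
        o,d=ray(C,[p]); d=d[0]/np.linalg.norm(d[0]); M=np.eye(3)-np.outer(d,d); A+=M; b+=M@o
    return np.linalg.solve(A,b)
E
python3 - <<'E'
from h import *
st=ctrl.get_state(); W=cam("wrist",st); S=cam("scene"); D=cam("side")
W0=cam("wrist",dict(position=[.64963,-.00005,.29128],tool_rot=[-2.22059,-2.2207,.002]))
print("arm tip",tri((W,(350,113)),(W0,(290,345))).round(3),"bend/body",tri((W,(358,75)),(W0,(300,290))).round(3))
print("red end",tri((W0,(320,210)),(S,(302.7,227)),(D,(339,251))).round(3))
print("red start",tri((W0,(307,268)),(S,(220+272/2.6,180+158/2.6))).round(3))
P=lambda p,z:onz(W,[p],z)[0]
k=P((320,125),.1125);pv=P((222,133),.080)
s=[P(p,.01) for p in((252,217),(332,219),(329,346),(259,346))]; print("knob",k,"pivot",pv,"scr",np.round(s,4))
e1,e2=P((272,153),.08),P((302,153),.08); e=(e1+e2)/2; print("blank end",e1,e2)
x=(s[2]+s[3]-s[0]-s[1]); print("yaw scr",np.degrees(np.arctan2(x[1],x[0])))
c=np.mean(s,0); x=np.array([np.cos(np.radians(-95.5)),np.sin(np.radians(-95.5))]);y=np.array([-x[1],x[0]])
print("c",c)
for n,q in(("knob",k),("pivot",pv),("end",e)): d=q[:2]-c[:2]; print(n,(d@x).round(4),(d@y).round(4))
d=k-pv; print("angle",np.degrees(np.arctan2(-(d[:2]@x),d[:2]@y)),np.hypot(*d[:2]))
# axis of blank: edges
a=P((272,153),.08);b=P((270,220),.08);print("edge yaw",np.degrees(np.arctan2(*(b-a)[[1,0]])))
E
```

```text
arm tip [ 0.616 -0.149  0.042] bend/body [ 0.628 -0.105 -0.012]
red end [0.651 0.011 0.062]
red start [ 0.637 -0.05   0.054]
knob [ 0.58436346 -0.16137325  0.1125    ] pivot [ 0.49951201 -0.15779863  0.08      ] scr [[ 0.4998 -0.2466  0.01  ]
 [ 0.5898 -0.2573  0.01  ]
 [ 0.5729 -0.4203  0.01  ]
 [ 0.4844 -0.4124  0.01  ]]
blank end [ 0.54068473 -0.17877881  0.08      ] [ 0.56688702 -0.18124969  0.08      ]
yaw scr -95.6169261585972
c [ 0.53673429 -0.33417567  0.01      ]
knob -0.1766 0.0308
pivot -0.172 -0.054
end -0.1551 0.0022
angle 3.0876755098189066 0.084926707217072
edge yaw -98.99385048199701
```

Call:
drive_tool:
  motion:
    - [[4.4, 0, 0], [0, 0, 0], 0.2]
    - [[4.4, 0, 4], [0, 0, 0], 0.2]
    - [[0, 0, 5], [0, 0, 0], 0.2]
    - [[0, 0, 4.9], [0, 0, 0], 0.2]
    - [[0, 0, 0], [0, 0, 0], 0.2]
    - [[0, 0, 0], [0, 0, 0], -1]
    - [[0, 0, 0], [0, 0, 0], -1]
    - [[0, 0, 0], [0, 0, 0], -1]
    - [[0, 0, 0], [0, 0, 0], -1]
  force: 10

```text
time: 2.33
position: [0.5837, -0.1626, 0.154]
tool_rot: [2.325, 2.112, 0.001]
ft_force: [-1.0, 0.6, 0.3]
grip_width: 0.231
grip_force: 0.4
```

Call:
drive_tool:
  motion:
    - [[0, 0, 0], [0, 0, 0], -1]
    - [[0, 0, 0], [0, 0, 0], -1]
    - [[1.64, -0.25, 0], [0, 0, 0], -1]
    - [[1.6, -0.59, 0], [0, 0, 0], -1]
    - [[1.44, -0.88, 0], [0, 0, 0], -1]
    - [[1.25, -1.16, 0], [0, 0, 0], -1]
    - [[0.98, -1.38, 0], [0, 0, 0], -1]
    - [[0.7, -1.55, 0], [0, 0, 0], -1]
    - [[0.37, -1.66, 0], [0, 0, 0], -1]
    - [[0.03, -1.69, 0], [0, 0, 0], -1]
    - [[0, 0, 0], [0, 0, 0], -1]

```text
time: 3.7
position: [0.4991, -0.0725, 0.1539]
tool_rot: [-2.323, -2.112, -0.001]
ft_force: [-1.1, 3.7, 4.8]
grip_width: 0.2
grip_force: 10.0
```

Call:
drive_tool:
  motion:
    - [[0, 0, 0], [0, 0, 0], 0.2]
    - [[0, 0, 0], [0, 0, 0], 0.2]
    - [[0, 0, 0], [0, 0, 0], 0.2]
    - [[0, 0, -4], [0, 0, 0], 0.2]
    - [[0, 0, -4], [0, 0, 0], 0.2]
    - [[-5, 2.1, 0], [0, 0, 0], 0.1]
    - [[-5, 2.1, 0], [0, 0, 0], 0.1]
    - [[-4.9, 2.2, 0], [0, 0, 0], 0.1]
    - [[0, 0, 0], [0, 0, 0], 0.1]
    - [[0, 0, 0], [0, 0, 0], 0.1]

```text
time: 4.95
position: [0.5492, -0.2278, 0.2326]
tool_rot: [-2.324, -2.111, 0.0]
ft_force: [-0.2, 0.3, -0.5]
grip_width: 0.545
grip_force: 0.0
```

```bash
python3 - <<'E'
from h import *
im,C,st=shot("wrist","w2.png"); print(st["position"],st["tool_rot"],st["grip_width"],st["time"])
E
```

```text
[ 0.54919254 -0.22783524  0.232564  ] [-2.32441109e+00 -2.11103532e+00  3.35128924e-04] 0.5454980721349109 4.95
```

View pics/w2.png

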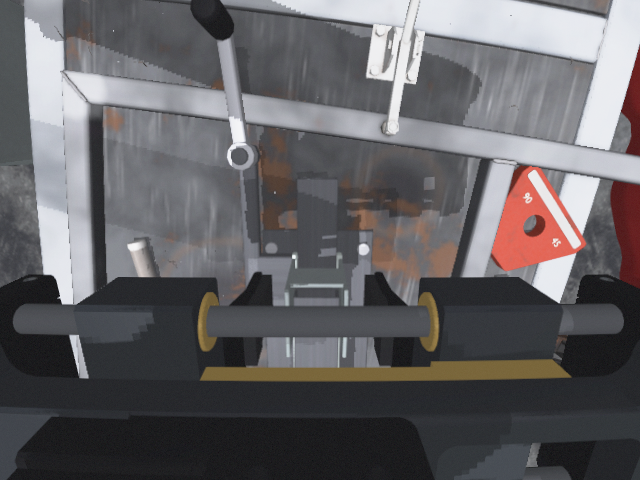

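The bar is swung open: pivot at (241,156), knob at (210,20). The blank's end is at row ~180, columns 298–338, and the gate plate's upper edge is near rows 265–285.

```bash
python3 - <<'E'
from h import *
st=ctrl.get_state(); W=cam("wrist",st); Rt=R.from_rotvec(st["tool_rot"]).as_matrix()
c=np.array([.5367,-.3342]);x=np.array([np.cos(np.radians(-95.5)),np.sin(np.radians(-95.5))]);y=np.array([-x[1],x[0]])
for n,p,z in(("e1",(298,180),.08),("e2",(338,180),.08),("side",(298,245),.08),("side2",(338,245),.08),("gate",(317,268),.118),("gate",(317,285),.118),("postL",(293,255),.128),("postR",(340,255),.128),("pivot",(241,156),.08),("knob",(203,5),.1125)):
    q=onz(W,[p],z)[0]; d=q[:2]-c; t=Rt.T@(q-st["position"]); print(n,"mag",(d@x).round(4),(d@y).round(4),"tool",t.round(4))
E
```

```text
e1 mag -0.1564 -0.013 tool [ 0.0483 -0.0151  0.1528]
e2 mag -0.1565 0.0157 tool [0.0483 0.0137 0.1528]
side mag -0.1078 -0.0137 tool [-0.0004 -0.0158  0.1528]
side2 mag -0.1079 0.0166 tool [-0.0003  0.0144  0.1527]
gate mag -0.1033 0.0009 tool [-0.0049 -0.0013  0.1148]
gate mag -0.0913 0.0009 tool [-0.0168 -0.0013  0.1147]
postL mag -0.1153 -0.0138 tool [ 0.0072 -0.016   0.1048]
postR mag -0.1154 0.015 tool [0.0073 0.0128 0.1047]
pivot mag -0.1733 -0.0532 tool [ 0.0652 -0.0553  0.1529]
knob mag -0.2572 -0.0634 tool [ 0.1492 -0.0653  0.1205]
```

Call:
drive_tool:
  motion:
    - [[0.3, 0, 4], [0, 0, 0], 0.1]
    - [[0, 0, 4], [0, 0, 0], 0.1]
    - [[0, 0, 1.8], [0, 0, 0], 0.1]
    - [[0, 0, 0], [0, 0, 0], 0.1]
    - [[0, 0, 0], [0, 0, 0], -1]
    - [[0, 0, 0], [0, 0, 0], -1]
    - [[0, 0, 0], [0, 0, 0], -1]
    - [[0, 0, 0], [0, 0, 0], -1]
    - [[0, 0, 0], [0, 0, 0], -1]
  force: 40

```text
time: 6.12
position: [0.55, -0.2257, 0.1367]
tool_rot: [2.325, 2.111, 0.001]
ft_force: [-2.8, 1.6, 5.3]
grip_width: 0.336
grip_force: 39.9
```

Call:
drive_tool:
  motion:
    - [[0.7, 0, 0], [0, 0, 0], -1]
    - [[0.7, 0, 0], [0, 0, 0], -1]
    - [[0.7, 0, 0], [0, 0, 0], -1]
    - [[0.7, 0, 0], [0, 0, 0], -1]
    - [[0.7, 0, 0], [0, 0, 0], -1]
    - [[0, 0, 0], [0, 0, 0], -1]

```text
time: 6.88
position: [0.5532, -0.1944, 0.1366]
tool_rot: [2.323, 2.106, -0.003]
ft_force: [-1.3, -5.4, 3.7]
grip_width: 0.339
grip_force: 39.8
```

Call:
drive_tool:
  motion:
    - [[0, 0, 0], [0, 0, 0], 0.1]
    - [[0, 0, 0], [0, 0, 0], 0.1]
    - [[0, 0, 0], [0, 0, 0], 0.1]
    - [[-1.8, 0, 0], [0, 0, 0], 0.1]
    - [[-1.8, 0, 0], [0, 0, 0], 0.1]
    - [[0, 0, 0], [0, 0, 0], 0.1]
    - [[0, 0, 0], [0, 0, 0], -1]
    - [[0, 0, 0], [0, 0, 0], -1]
    - [[0, 0, 0], [0, 0, 0], -1]
    - [[0, 0, 0], [0, 0, 0], -1]
    - [[0, 0, 0], [0, 0, 0], -1]

```text
time: 8.25
position: [0.5496, -0.2257, 0.1353]
tool_rot: [-2.324, -2.113, -0.001]
ft_force: [0.1, 1.7, 0.2]
grip_width: 0.34
grip_force: 39.9
```

Call:
drive_tool:
  motion:
    - [[0.9, 0, 0], [0, 0, 0], -1]
    - [[0.9, 0, 0], [0, 0, 0], -1]
    - [[0.9, 0, 0], [0, 0, 0], -1]
    - [[0.9, 0, 0], [0, 0, 0], -1]
    - [[0.9, 0, 0], [0, 0, 0], -1]
    - [[0.9, 0, 0], [0, 0, 0], -1]
    - [[0.9, 0, 0], [0, 0, 0], -1]
    - [[0.9, 0, 0], [0, 0, 0], -1]
    - [[0.9, 0, 0], [0, 0, 0], -1]
    - [[1, 0, 0], [0, 0, 0], -1]
    - [[1, 0, 0], [0, 0, 0], -1]
    - [[0, 0, 0], [0, 0, 0], -1]

```text
time: 9.75
position: [0.5594, -0.1243, 0.1352]
tool_rot: [-2.323, -2.114, -0.001]
ft_force: [0.3, -0.4, -0.9]
grip_width: 0.338
grip_force: 39.9
```

```bash
python3 - <<'E'
from h import *
im,C,st=shot("wrist"); a=im[:,:,::-1]; b=ctrl.get_image("side")[200:380,200:440,::-1]
cv2.imwrite("pics/v1.png",np.hstack([cv2.resize(a,(400,300)),cv2.resize(b,(400,300),interpolation=cv2.INTER_CUBIC)]))
cv2.imwrite("pics/w3.png",a); print(st["position"],st["grip_width"])
E
```

```text
[ 0.55943935 -0.12434072  0.13523797] 0.33844515212575543
```

View pics/v1.png

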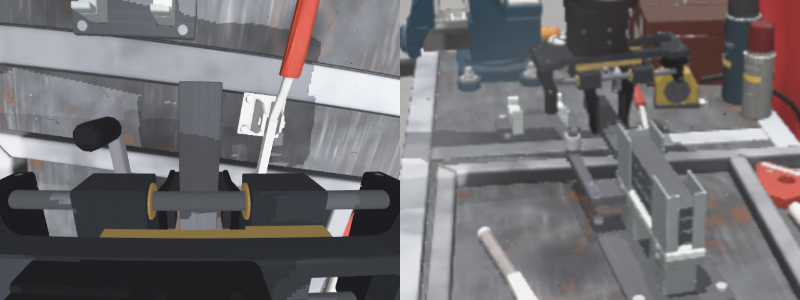

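The blank is wholly out and gripped straight, with its far end at about (320,131) in full-size wrist pixels. The side view shows the remaining stack still in the magazine. Next I'll work out the blank's centre and then lift and turn.

```bash
python3 - <<'E'
from h import *
st=ctrl.get_state(); W=cam("wrist",st); Rt=R.from_rotvec(st["tool_rot"]).as_matrix()
for p in((288,131),(353,131),(288,260),(352,260)): print((Rt.T@(onz(W,[p],.08)[0]-st["position"])).round(4))
for p in((182*1.6,30*1.6),(80*1.6,30*1.6)): print("rest scr",onz(W,[p],.008)[0].round(4))
E
```

```text
[ 0.0775 -0.0132  0.0553]
[0.0776 0.0139 0.0553]
[ 0.0208 -0.0144  0.0553]
[0.0209 0.015  0.0553]
rest scr [0.555  0.0031 0.008 ]
rest scr [0.4578 0.014  0.008 ]
```

Call:
drive_tool:
  motion:
    - [[0, 0, -4], [0, 0, 0], -1]
    - [[0, 0, -4], [0, 0, 0], -1]
    - [[0, 0, 0], [0, 0, -8.6], -1]
    - [[0, 0, 0], [0, 0, -8.6], -1]
    - [[0, 0, 0], [0, 0, -8.6], -1]
    - [[0, 0, 0], [0, 0, -8.6], -1]
    - [[0, 0, 0], [0, 0, -8.6], -1]
    - [[0, 0, 0], [0, 0, -8.6], -1]
    - [[0, 0, 0], [0, 0, -8.6], -1]
    - [[0, 0, 0], [0, 0, -8.6], -1]
    - [[0, 0, 0], [0, 0, -8.6], -1]
    - [[0, 0, 0], [0, 0, -8.6], -1]

```text
time: 11.35
position: [0.559, -0.1267, 0.2152]
tool_rot: [-0.254, -3.131, 0.001]
ft_force: [-0.1, 0.7, -0.7]
grip_width: 0.338
grip_force: 39.8
```

```bash
python3 - <<'E'
from h import *
im,C,st=shot("wrist"); a=im[60:300,130:510,::-1]; b=ctrl.get_image("side")[130:310,220:460,::-1]
cv2.imwrite("pics/v2.png",np.vstack([cv2.resize(a,(475,300)),cv2.resize(b,(400,300),interpolation=cv2.INTER_CUBIC)[:, :].copy() if 0 else cv2.copyMakeBorder(cv2.resize(b,(400,300),interpolation=cv2.INTER_CUBIC),0,0,0,75,0)]))
cv2.imwrite("pics/w4.png",im[:,:,::-1]); 
g=cv2.cvtColor(cv2.imread("pics/w3.png"),cv2.COLOR_BGR2GRAY)
for r in(135,150,180,210,240,260):
    d=np.abs(np.diff(cv2.GaussianBlur(g,(3,3),0)[r,265:380].astype(int))); print(r,[(265+i,int(d[i])) for i in np.argsort(-d)[:8]])
E
```

```text
135 [(np.int64(355), 31), (np.int64(356), 28), (np.int64(285), 12), (np.int64(284), 10), (np.int64(286), 10), (np.int64(357), 9), (np.int64(354), 7), (np.int64(353), 5)]
150 [(np.int64(284), 10), (np.int64(353), 7), (np.int64(354), 7), (np.int64(285), 6), (np.int64(283), 5), (np.int64(287), 5), (np.int64(286), 4), (np.int64(279), 3)]
180 [(np.int64(352), 7), (np.int64(286), 6), (np.int64(353), 5), (np.int64(287), 5), (np.int64(284), 4), (np.int64(283), 3), (np.int64(272), 2), (np.int64(275), 2)]
210 [(np.int64(378), 54), (np.int64(377), 15), (np.int64(286), 8), (np.int64(287), 6), (np.int64(351), 6), (np.int64(350), 5), (np.int64(283), 5), (np.int64(280), 4)]
240 [(np.int64(370), 7), (np.int64(371), 6), (np.int64(286), 5), (np.int64(272), 3), (np.int64(354), 3), (np.int64(352), 3), (np.int64(287), 3), (np.int64(351), 3)]
260 [(np.int64(285), 31), (np.int64(286), 29), (np.int64(284), 11), (np.int64(287), 7), (np.int64(350), 5), (np.int64(349), 5), (np.int64(351), 3), (np.int64(356), 3)]
```

View pics/v2.png

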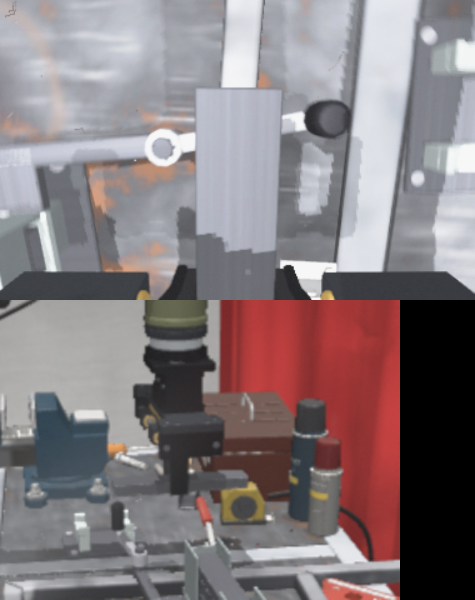

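The blank is level: its end is about 70 px wide at row 130, as expected for 30 mm. Its centre lies 7.5 mm behind the TCP along tool x. The knob has stayed swung away. I'll move above the rest.

Call:
drive_tool:
  motion:
    - [[2, 4, 0], [0, 0, 0], -1]
    - [[2, 4, 0], [0, 0, 0], -1]
    - [[2, 4, 0], [0, 0, 0], -1]
    - [[1.7, 4.1, 0], [0, 0, -1.1], -1]
    - [[0, 0, 4], [0, 0, 0], -1]
    - [[0, 0, 0], [0, 0, 0], -1]
    - [[0, 0, 0], [0, 0, 0], -1]

```text
time: 12.32
position: [0.5105, 0.0447, 0.1762]
tool_rot: [0.235, 3.132, -0.0]
ft_force: [0.8, -0.3, -1.2]
grip_width: 0.341
grip_force: 39.9
```

```bash
python3 - <<'E'
from h import *
im,C,st=shot("wrist","w5.png"); print(st["position"],st["tool_rot"]); s=ctrl.get_image("scene")
a=im[0:300,120:520,::-1]; b=s[200:350,160:360,::-1]
cv2.imwrite("pics/v3.png",np.hstack([a,cv2.resize(b,(400,300),interpolation=cv2.INTER_CUBIC)]))
E
```

```text
[0.51049803 0.04473476 0.17615783] [ 2.34613128e-01  3.13194190e+00 -1.64568469e-04]
```

View pics/v3.png

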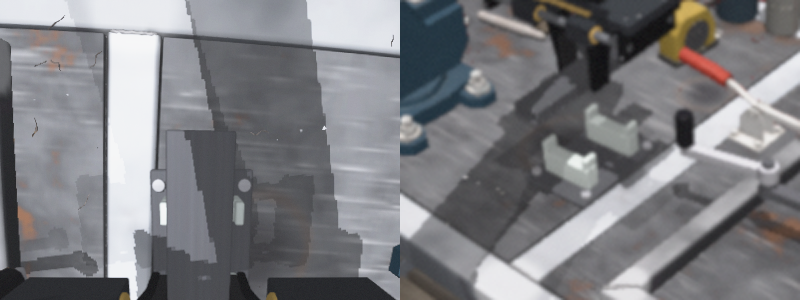

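Wrist view: rest screws at full-size (278,185) and (365,186), cheek edges at (280–287,212) and (353–364,210), and the blank between columns 286 and 356 over the rest. I'll check the offset numerically.

```bash
python3 - <<'E'
from h import *
st=ctrl.get_state(); W=cam("wrist",st); Rt=R.from_rotvec(st["tool_rot"]).as_matrix(); p0=np.array(st["position"])
f=lambda n,p,z: print(n,(1000*(Rt.T@(onz(W,[p],z)[0]-p0))).round(1))
f("scrL",(278,185),.008); f("scrR",(365,186),.008)
f("end",(287,131),p0[2]-.0552); f("endR",(356,131),p0[2]-.0552)
g=cv2.imread("pics/w5.png").max(2)
for c0,c1 in((276,287),(354,368)):
    m=(g[190:235,c0:c1]>165); ys,xs=np.nonzero(m); print("cheek rows",190+ys.min(),190+ys.max(),"cols",c0+xs.min(),c0+xs.max(),len(xs))
    for r in(190+ys.min(),190+ys.max()): f("ck",((c0+xs.min()),r),.042); f("ck",((c0+xs.max()),r),.042)
S=cam("scene"); print("scene: tip",proj(S,p0-[0,0,.07]),"ends",proj(S,[p0+Rt@[.0775,0,.0627],p0+Rt@[-.0925,0,.0627]]))
E
```

```text
scrL [ 45.6 -32.5 168.6]
scrR [ 44.9  34.4 168.7]
end [ 79.9 -14.6  55. ]
endR [79.9 14.1 55. ]
cheek rows 190 224 cols 276 286 176
ck [ 45.8 -29.9 134.6]
ck [ 45.8 -23.2 134.6]
ck [ 22.5 -30.6 134.7]
ck [ 22.5 -23.7 134.7]
cheek rows 203 223 cols 357 362 117
ck [ 37.1  24.7 134.7]
ck [ 37.1  28.1 134.7]
ck [ 23.2  25.1 134.7]
ck [ 23.2  28.6 134.7]
scene: tip [[251.04269158 240.05102993]] ends [[223.10805484 256.71242374]
 [280.70405465 215.49329399]]
```

Call:
drive_tool:
  motion:
    - [[0.3, 0, 2], [0, 0, 0], -1]
    - [[0, 0.1, 2], [0, 0, 0], -1]
    - [[0, 0, 1.5], [0, 0, 0], -1]
    - [[0, 0, 1], [0, 0, 0], -1]
    - [[0, 0, 0.5], [0, 0, 0], -1]
    - [[0, 0, 0.4], [0, 0, 0], -1]
    - [[0, 0, 0], [0, 0, 0], -1]
    - [[0, 0, 0], [0, 0, 0], -1]

```text
time: 13.42
position: [0.5073, 0.0471, 0.1016]
tool_rot: [0.23, 3.132, 0.0]
ft_force: [-0.3, 0.3, -1.5]
grip_width: 0.343
grip_force: 39.9
```

Call:
drive_tool:
  motion:
    - [[0, 0, 0.1], [0, 0, 0], -1]
    - [[0, 0, 0.1], [0, 0, 0], -1]
    - [[0, 0, 0], [0, 0, 0], -1]
    - [[0, 0, 0], [0, 0, 0], -1]

```text
time: 13.92
position: [0.5073, 0.0472, 0.1002]
tool_rot: [0.23, 3.133, -0.0]
ft_force: [-2.3, -0.4, 5.0]
grip_width: 0.341
grip_force: 39.9
```

Call:
drive_tool:
  motion:
    - [[0, 0, 0], [0, 0, 0], 0.1]
    - [[0, 0, 0], [0, 0, 0], 0.1]
    - [[0, 0, 0], [0, 0, 0], 0.1]
    - [[0, 0, 0], [0, 0, 0], 0.1]
    - [[0, 0, -2], [0, 0, 0], 0.1]
    - [[0, 0, -3], [0, 0, 0], 0.1]
    - [[0, 0, -5], [0, 0, 0], 0.1]
    - [[-3, 0, -5], [0, 0, 0], 0.1]
    - [[-4, 0, -4], [0, 0, 0], 0.1]
    - [[0, 0, 0], [0, 0, 0], 0.1]
    - [[0, 0, 0], [0, 0, 0], 0.1]

```text
time: 15.3
position: [0.5755, 0.037, 0.2881]
tool_rot: [-0.23, -3.131, 0.0]
ft_force: [-0.0, 0.2, -0.7]
grip_width: 0.55
grip_force: 0.0
```

```bash
python3 - <<'E'
from h import *
im,C,st=shot("wrist","w6.png"); print(st["position"],st["grip_width"],st["time"]); s=ctrl.get_image("scene")
a=cv2.resize(im[:300,120:520,::-1],(400,300)); b=s[200:380,270:510,::-1]; d=ctrl.get_image("side")[220:400,200:440,::-1]
e=s[200:350,160:360,::-1]
r=lambda q:cv2.resize(q,(400,300),interpolation=cv2.INTER_CUBIC)
cv2.imwrite("pics/v4.png",np.vstack([np.hstack([a,r(e)]),np.hstack([r(b),r(d)])]))
E
```

```text
[0.57551361 0.03699494 0.28814184] 0.5502280205043922 15.3
```

View pics/v4.png

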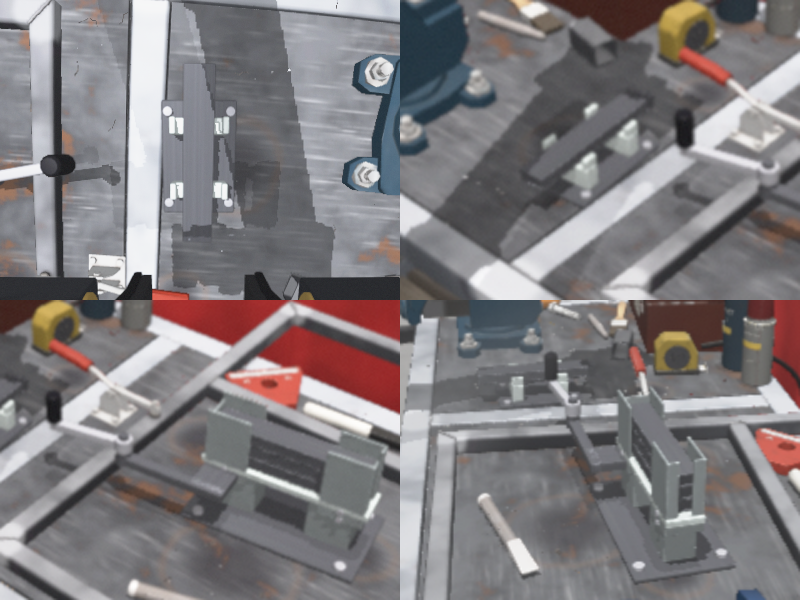

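The blank lies in both saddles: wrist rows ~64 to ~227, with saddles at rows 126 and 191. The bar is open, the stack has settled in the magazine, and the tools look undisturbed. I'll check the centring.

```bash
python3 - <<'E'
from h import *
st=ctrl.get_state(); W=cam("wrist",st); Rt=R.from_rotvec(st["tool_rot"]).as_matrix(); p0=np.array(st["position"])
f=lambda n,p,z: print(n,(1000*(Rt.T@(onz(W,[p],z)[0]-p0))).round(1))
f("far",(319,64),.045); f("near",(319,227),.045); f("near2",(319,236),.045)
for p in((286,112),(350,111),(288,209),(348,202)): f("scr",p,.008)
g=cv2.cvtColor(cv2.imread("pics/w6.png"),cv2.COLOR_BGR2GRAY)[:,308:328].mean(1); print([(r,int(g[r])) for r in list(range(58,72))+list(range(215,245,2))])
m=cv2.imread("pics/w6.png").min(2)
for c0,c1 in((288,304),(334,352)):
    for r0,r1 in((114,140),(178,200)):
        ys,xs=np.nonzero(m[r0:r1,c0:c1]>180); f("cheek %d-%d"%(r0+ys.min(),r0+ys.max()),(c0+xs.mean(),r0+ys.mean()),.042)
E
```

```text
far [147.8  -0.9 243.1]
near [ -4.7  -0.7 242.7]
near2 [-14.2  -0.7 242.6]
scr [109.7 -35.2 280. ]
scr [110.8  31.6 280. ]
scr [  7.3 -35.2 279.7]
scr [ 15.2  31.6 279.7]
[(58, 134), (59, 134), (60, 131), (61, 129), (62, 126), (63, 115), (64, 128), (65, 129), (66, 128), (67, 128), (68, 131), (69, 132), (70, 133), (71, 134), (215, 128), (217, 128), (219, 128), (221, 128), (223, 128), (225, 105), (227, 87), (229, 87), (231, 82), (233, 81), (235, 82), (237, 96), (239, 105), (241, 101), (243, 109)]
cheek 114-133 [ 95.2 -23.3 246. ]
cheek 182-199 [ 32.3 -24.1 245.8]
cheek 114-133 [ 95.   21.6 245.9]
cheek 182-199 [ 32.3  20.7 245.8]
```

```bash
python3 -c "
from bench import ctrl
print(ctrl.close_job())"
```

```text
the job is handed in; nothing more can be done
None
```

The job is handed in after about 15 s of robot time. The stop bar is left open, and the bottom blank lies wide face down across both saddles, within about 3 mm of centre. The other three blanks stayed in the magazine and settled down, and the loose tools look undisturbed in the final camera views.

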